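Press in the button plugs

TASK

The three felt-backed wooden button plugs of the oak rail still stand proud of it. With the fingertips, gently push each one down until its felt washer rests on the rail, the smallest plug first, then the middle-sized one, then the largest. Do not pull any plug up or use the mallet, and leave the mallet, the wedge and the oak block lying as they are.

Things in the scene. Friction and masses are not known exactly. Their poses are not given: they have to be found in the camera images.
- rail: Oak rail, 56 x 270 x 40 mm (its x, y, z), fixed to the bench by a low cleat at each end (20 mm high, 0.168 m from the centre at the far ends). Origin: centre of its underside, on the bench. Its long axis is y. Three plug holes lie on its top along the centre line, at y = -80, 0 and +80 mm; which plug stands in which hole varies.
- plug_small (a joint): How far the small plug has been pushed in (m): 0 = the felt washer under its head stands 10 mm above the rail's top, 0.010 = fully home, felt resting on the rail (a stop). It starts between 0 and 0.002. It slides straight down against about 3 N of friction, stays where it is left and does not spring back; it could also be drawn up to -0.006, which is wrong.
- plug_small_top (a point): Centre of the top of the small pale wooden button plug: round, low-domed head 18 mm across and 6 mm thick, on a 6 mm thick grey felt washer, on a 10 mm stem. Untouched, it is 52 mm above the bench when the plug is fully home and up to 62 mm before. Pressed, the head also sinks into its springy felt, 1 mm for every 4 N, at most 5 mm, and rises again when let go (not counted in the joint value).
- plug_medium (a joint): How far the medium plug has been pushed in (m): 0 = the felt washer under its head stands 10 mm above the rail's top, 0.010 = fully home, felt resting on the rail (a stop). It starts between 0 and 0.002. It slides straight down against about 3 N of friction, stays where it is left and does not spring back; it could also be drawn up to -0.006, which is wrong.
- plug_medium_top (a point): Centre of the top of the medium pale wooden button plug: round, low-domed head 26 mm across and 6 mm thick, on a 6 mm thick grey felt washer, on a 10 mm stem. Untouched, it is 52 mm above the bench when the plug is fully home and up to 62 mm before. Pressed, the head also sinks into its springy felt, 1 mm for every 4 N, at most 5 mm, and rises again when let go (not counted in the joint value).
- plug_large (a joint): How far the large plug has been pushed in (m): 0 = the felt washer under its head stands 10 mm above the rail's top, 0.010 = fully home, felt resting on the rail (a stop). It starts between 0 and 0.002. It slides straight down against about 3 N of friction, stays where it is left and does not spring back; it could also be drawn up to -0.006, which is wrong.
- plug_large_top (a point): Centre of the top of the large pale wooden button plug: round, low-domed head 36 mm across and 6 mm thick, on a 6 mm thick grey felt washer, on a 10 mm stem. Untouched, it is 52 mm above the bench when the plug is fully home and up to 62 mm before. Pressed, the head also sinks into its springy felt, 1 mm for every 4 N, at most 5 mm, and rises again when let go (not counted in the joint value).
- mallet: Carver's mallet, 74 x 250 x 78 mm, round wooden head, lying on the bench, loose, between the rail and the wooden tool chest (a fixed box about 0.22 m high with its top, that fills the bench's left end from about y = 0.47 m on, x = 0.33 to 0.62 m). Origin: centre of its underside. Bystander.
- wedge: Wooden wedge, 32 x 110 x 22 mm, lying loose behind the rail. Origin: centre of its underside. Bystander.
- oak_block: Oak block, 55 x 85 x 42 mm, standing loose behind the rail. Origin: centre of its underside. Bystander.

How it is judged (in metres and radians):
On the way, in this order (a step that is already met when the one before it is completed fails the run):
1. the small plug is pushed home, the larger ones not yet (value of joint plug_small above 0.0085 m), for 0.1 s.
2. the medium plug is pushed home, the largest not yet (value of joint plug_medium above 0.0085 m), for 0.1 s.
3. the large plug is pushed home (value of joint plug_large above 0.0085 m), for 0.1 s.
At the end, for the whole second after the job is handed in: All three plugs are fully home (within 1.5 mm) and the mallet, wedge and oak block are within 20 mm of where they started (value of joint each of plug_small, plug_medium, plug_large above 0.0085 m and distance of each of mallet, wedge, oak_block from where it was at the start of the episode below 0.02 m); the robot touches nothing.
It fails at once if a plug is pulled up to more than 2 mm above the 0 position (value of joint any of plug_small, plug_medium, plug_large below -0.002 m).
It fails at once if the mallet, wedge or oak block is moved more than 20 mm or lifted (distance of any of mallet, wedge, oak_block from where it was at the start of the episode above 0.02 m).
It fails at once if the fingers press on anything with more than 40 N (contact force between the fingers and anything else above 40 N).
It also fails if it takes over 38 s, if anything falls off the work surface, if the arm or the gripper's body presses on something with over 40 N, if the wrist force passes 120 N, or if a joint passes its speed limit or range.

ROBOT

A 6-joint arm with a two-finger parallel gripper is mounted at the origin on a cart in front of the work surface, level with it; the furniture and walls round the work are solid. World frame = base frame: x ahead of the robot, y to its left, z up, the work surface at z = 0. Lengths are in mm, angles in degrees, forces in N, time in s.
With the tool pointing down it reaches from about 300 to 850 mm from the base axis. Payload 4.2 kg.
Tool frame: the origin (TCP) lies at the very end of the fingers, on their centre line; the grasp point (between the pads) lies 19 mm behind it (env.grasp_offset is the distance from the TCP to the grasp point, in mm); z points along the fingers, y is the line along which they close (so a half turn about z gives the same grasp; the last joint's range is limited). The gripper opens to 91 mm and grips with 3 to 60 N. Pads are 32 mm wide; open, the fingers measure 118 mm over their backs; the gripper's body (76 mm by 178 mm) begins 60 mm behind the grasp point.
Start: joints at [64.687, 18.312, 89.639, -0, 72.044, -1.146], TCP at [235.411, 524.619, 213.976] pointing down, gripper open.
Joint ranges: [-177.97, 177.97], [-48.28, 115.42], [12.27, 149.76], [-77.06, 257.06], [2.81, 150.46], [-146.56, 146.56]. Speed limits (degrees/s): [147.25, 147.25, 180, 180, 180, 180].

INTERFACE

Orientations are given as [roll, pitch, yaw] about the fixed x, y, z axes, in that order (R = Rz(yaw) Ry(pitch) Rx(roll)).
In Python, from workcell import env gives the robot as it stands. The module is installed in compiled form; this text tells all that it offers.
- The arm moves only by the tool send_rows, never from a script. Its argument "motion" is a list of rows, each an object of numbers: "tx", "ty", "tz": the shift along the tool's x, y, z in units of 500 mm (1.0 is 500 mm); "rx", "ry", "rz": the turn, a rotation vector about the tool's x, y, z in units of 30 degrees (1.0 is 30 degrees); "gripper": the closure, from -1 (fully open) to 1 (shut). In form: [{"tx": .., "ty": .., "tz": .., "rx": .., "ry": .., "rz": .., "gripper": ..}, ...]. A call has 1 to 12 rows; each row shifts and turns the commanded pose from where the row before left it, along the tool's axes as they then stand; what a row does not reach is not made up. A row lasts 1/8 s, in which the tool goes at most 62.5 mm and 10.7 degrees, less where a joint would pass 70% of its speed; a pose out of reach is approached as far as the arm can. A call with a number of a shift or a turn outside -1 to 1 is refused whole. A call with a gripper value outside its range is refused whole. The fingers move at their own pace and stop on an object; "grip_force" is the grip in N (left out, the last holds). Time passes only in rows, so rows that do not move let the fingers close. It gives the time, the measured TCP pose, the force, the opening and the grip force at its end, in the units of the state.
- env.state(): the state, without advancing time (a new reading comes with each control period).
- env.grab_frame(name): name is "scene" or "top" or "wrist"; returns a dict with "frame" (384x512x3 uint8, red, green, blue), "vertical_fov" (degrees; the focal length in pixels is half the picture's height over the tangent of half this angle, whatever the lens; pixels are square), "cx", "cy" (the principal point, pixels), "k1" (the pictures are not rectified: a ray, as slopes to the right and down, at radius r is drawn at 1 + k1 r^2 times it, then the intrinsics apply), "rvec" (rotation vector, rad) and "tvec" (3), from world to camera coordinates, as OpenCV has them; the wrist camera has in their place "T_tool_cam" (4x4, takes a point from camera to tool coordinates, whose origin is the TCP and whose axes are the flange's). Camera axes: x right, y down, z forward; pixel columns grow to the right and rows downward; lengths in mm; the calibration is good to about 2 mm. A picture is of the moment at which its call begins: read the wrist's pose just before it. There is no depth.
- env.job_done(): hands the job in; it is judged then, once.
The state is a dict: "time_s": time; "qpos": joint angles; "qvel": joint speeds; "effort": joint torques, N m; "ee_pos": TCP position; "ee_rot": TCP orientation; "force": force on the tool from outside, world axes, zero at the start; "torque": the same for the moment, N m; "gripper_width": finger opening in mm; "gripper_force": force on a finger pad.
Only numpy, scipy, OpenCV 4.12 (cv2) and the standard library are available. Lean on these libraries where they do the work, as an engineer would, in place of code of your own. Each camera call takes 0.05 s, during which the arm holds its last target. There are 200 camera calls.

## Working session

There is one attempt and no reset: what is moved stays moved. The work goes in short steps, Python scripts to look and compute and a tool call to move; the robot and the scene stay as the last step left them, time stands still between calls to the robot, and variables do not carry over. Pictures are saved under pics/ and viewed, at most 10 in all, crops included, and the job is handed in when it is done.

Besides the shell and the picture viewer there is one more tool, called after ">>>" by a JSON object that holds its "op" and its "data". send_rows: Moves the arm, as the interface text tells. Shifts and turns lie within -1 to 1; 1 stands for 500 mm of shift or 30 degrees of turn. Its arguments: {"type":"object","properties":{"motion":{"type":"array"},"grip_force":{"type":"number"}},"required":["motion"]}

```bash
mkdir -p pics
cat > h.py <<'E'
import numpy as np, cv2
from workcell import env
from scipy.spatial.transform import Rotation as R
def K(f):
    fl=f["frame"].shape[0]/2/np.tan(np.radians(f["vertical_fov"])/2)
    return np.array([[fl,0,f["cx"]],[0,fl,f["cy"]],[0,0,1.]]), np.array([f["k1"],0,0,0.])
def extr(f,s=None):
    if "rvec" in f: return cv2.Rodrigues(np.array(f["rvec"],float))[0],np.array(f["tvec"],float).ravel()
    T=np.eye(4);T[:3,:3]=R.from_euler('xyz',s["ee_rot"],degrees=True).as_matrix();T[:3,3]=s["ee_pos"]
    M=np.linalg.inv(T@np.array(f["T_tool_cam"]));return M[:3,:3],M[:3,3]
def at_z(f,px,z,s=None):
    k,d=K(f);Rm,t=extr(f,s)
    u=cv2.undistortPoints(np.array(px,float).reshape(-1,1,2),k,d).reshape(-1,2)
    r=np.c_[u,np.ones(len(u))]@Rm; c=-Rm.T@t
    return c+r*((z-c[2])/r[:,2])[:,None]
def save(f,n): cv2.imwrite("pics/"+n,f["frame"][:,:,::-1])
E
python3 - <<'E'
from h import *
s=env.state();print(s)
a=[env.grab_frame(n) for n in("scene","top")]
cv2.imwrite("pics/a.png",np.vstack([f["frame"] for f in a])[:, :, ::-1][:384]);save(a[1],"b.png")
E
```

```text
{'time_s': 0.0, 'qpos': array([ 6.46885303e+01,  1.83505028e+01,  8.97071157e+01, -1.31994003e-03,
        7.20434856e+01, -1.14518610e+00]), 'qvel': array([-0.09110783, -0.0744956 , -0.02564428, -0.02344124, -0.04500435,
       -0.02631989]), 'effort': array([-2.11393060e-03, -4.12464988e+01, -2.31969255e+01,  7.28044426e-02,
        4.54474089e-02, -1.46208849e-04]), 'ee_pos': array([235.17747692, 524.14506845, 213.12688515]), 'ee_rot': array([-1.79898891e+02, -7.65982873e-04,  1.55834124e+02]), 'force': array([-0.02098474,  0.03508601,  0.0359991 ]), 'torque': array([0.01820945, 0.0062199 , 0.01516479]), 'gripper_force': 0.0, 'gripper_width': 90.97393895062245}
```

View pics/b.png

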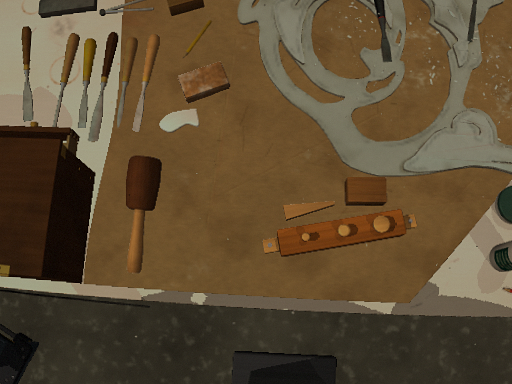

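View pics/a.png

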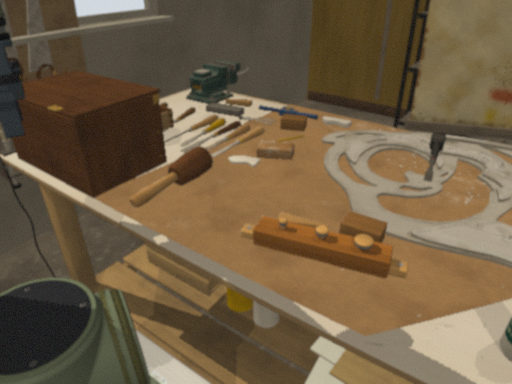

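The top view shows the small plug at (306,237), the medium at (344,230) and the large at (381,224). The wedge and block lie behind the rail, and the mallet is well to the left.

Run:
```python
from h import *
f=env.grab_frame("top");g=env.grab_frame("scene")
p=at_z(f,[(306,237),(344,230),(381,224)],61);print(p.round(1),np.diff(p,axis=0))
print(at_z(g,[(283,217),(322,230),(365,239)],61).round(1))
print("rail corners",at_z(f,[(277,234),(402,209),(408,232),(281,256)],40).round(0))
print("wedge, block, mallet",at_z(f,[(334,203),(285,219),(346,206),(386,203)],20).round(0),at_z(f,[(136,271),(128,205),(160,160)],30).round(0))
```

```text
[[ 465.3    5.8   61. ]
 [ 483.9  -71.3   61. ]
 [ 500.4 -147.9   61. ]] [[ 18.57688678 -77.15902645   0.        ]
 [ 16.51420264 -76.63060103   0.        ]]
[[ 473.3    9.6   61. ]
 [ 479.3  -74.2   61. ]
 [ 500.1 -152.5   61. ]]
rail corners [[ 471.   64.   40.]
 [ 539. -198.   40.]
 [ 490. -211.   40.]
 [ 426.   54.   40.]]
wedge, block, mallet [[ 548.  -55.   20.]
 [ 508.   49.   20.]
 [ 543.  -81.   20.]
 [ 555. -168.   20.]] [[377. 354.  30.]
 [516. 386.  30.]
 [620. 327.  30.]]
```

>>> {"op": "send_rows", "data": {"motion": [{"tx":-0.07,"ty":-0.063,"gripper":1},{"tx":-0.07,"ty":-0.063,"gripper":1},{"tx":-0.07,"ty":-0.063,"gripper":1},{"tx":-0.07,"ty":-0.063,"gripper":1},{"tx":-0.07,"ty":-0.063,"gripper":1},{"tx":-0.07,"ty":-0.063,"gripper":1},{"tx":-0.07,"ty":-0.063,"gripper":1},{"tx":-0.07,"ty":-0.063,"gripper":1},{"tx":-0.07,"ty":-0.063,"gripper":1},{"tx":-0.07,"ty":-0.063,"gripper":1},{"tx":-0.07,"ty":-0.063,"gripper":1},{"tx":-0.07,"ty":-0.063,"gripper":1}], "grip_force": 10}}

```text
invalid input at $.motion[0]: expected keys tx, ty, tz, rx, ry, rz, gripper
```

>>> {"op": "send_rows", "data": {"motion": [{"gripper":1},{"gripper":1},{"gripper":1}]}}

```text
invalid input at $.motion[0]: expected keys tx, ty, tz, rx, ry, rz, gripper
```

Run:
```python
from h import *
s=env.state();f=env.grab_frame("wrist");save(f,"w.png");print(s["ee_pos"],s["ee_rot"],s["gripper_width"],f["T_tool_cam"])
Rm,t=extr(f,s);k,d=K(f)
P=np.array([[465.,6,61],[484,-71,61],[500,-148,61]])
print(cv2.projectPoints(P,cv2.Rodrigues(Rm)[0],t,k,d)[0].reshape(-1,2).round())
```

```text
[235.28885435 524.33602746 213.44058546] [-1.79939220e+02  7.12535944e-05  1.55834279e+02] 91.32918418245082 [[-1.14049741e-04 -9.57623899e-01 -2.88021622e-01  8.08037064e+01]
 [ 9.99999981e-01 -6.39476261e-05 -1.83361110e-04  1.04123449e+00]
 [ 1.57172682e-04 -2.88021637e-01  9.57623889e-01 -1.71280069e+02]
 [ 0.00000000e+00  0.00000000e+00  0.00000000e+00  1.00000000e+00]]
[[ -41.  497.]
 [ -83.  526.]
 [-125.  553.]]
```

View pics/w.png

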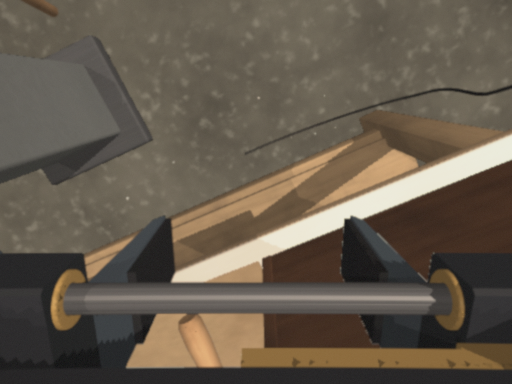

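The rows need every key, so the arm has not moved; the picture is from the start pose, with the chest edge beside the fingers. I'll resend with all keys.

>>> {"op": "send_rows", "data": {"motion": [{"tx":-0.07,"ty":-0.063,"tz":0,"rx":0,"ry":0,"rz":0,"gripper":1},{"tx":-0.07,"ty":-0.063,"tz":0,"rx":0,"ry":0,"rz":0,"gripper":1},{"tx":-0.07,"ty":-0.063,"tz":0,"rx":0,"ry":0,"rz":0,"gripper":1},{"tx":-0.07,"ty":-0.063,"tz":0,"rx":0,"ry":0,"rz":0,"gripper":1},{"tx":-0.07,"ty":-0.063,"tz":0,"rx":0,"ry":0,"rz":0,"gripper":1},{"tx":-0.07,"ty":-0.063,"tz":0,"rx":0,"ry":0,"rz":0,"gripper":1},{"tx":-0.07,"ty":-0.063,"tz":0,"rx":0,"ry":0,"rz":0,"gripper":1},{"tx":-0.07,"ty":-0.063,"tz":0,"rx":0,"ry":0,"rz":0,"gripper":1},{"tx":-0.07,"ty":-0.063,"tz":0,"rx":0,"ry":0,"rz":0,"gripper":1},{"tx":-0.07,"ty":-0.063,"tz":0,"rx":0,"ry":0,"rz":0,"gripper":1},{"tx":-0.07,"ty":-0.063,"tz":0,"rx":0,"ry":0,"rz":0,"gripper":1},{"tx":-0.07,"ty":-0.063,"tz":0,"rx":0,"ry":0,"rz":0,"gripper":1}], "grip_force": 10}}

```text
time_s: 1.75
ee_pos: [464.3, 6.3, 214.0]
ee_rot: [180.0, 0.0, 155.8]
force: [0.1, -0.2, 0.3]
gripper_width: 0.2
gripper_force: 0.0
```

>>> {"op": "send_rows", "data": {"motion": [{"tx":0,"ty":0,"tz":0,"rx":0,"ry":0,"rz":0,"gripper":1},{"tx":0,"ty":0,"tz":0,"rx":0,"ry":0,"rz":0,"gripper":1},{"tx":0,"ty":0,"tz":0,"rx":0,"ry":0,"rz":0,"gripper":1}]}}

```text
time_s: 2.12
ee_pos: [463.4, 8.8, 213.9]
ee_rot: [180.0, -0.0, 155.9]
force: [0.1, 0.6, 1.0]
gripper_width: 0.9
gripper_force: 0.0
```

Run:
```python
from h import *
s=env.state();f=env.grab_frame("wrist");save(f,"w2.png");print(s["time_s"],s["ee_pos"],s["ee_rot"],s["gripper_width"],s["force"],s["qpos"])
Rm,t=extr(f,s);k,d=K(f)
P=np.array([[465.,6,61],[484,-71,61],[500,-148,61]])
print(cv2.projectPoints(P,cv2.Rodrigues(Rm)[0],t,k,d)[0].reshape(-1,2).round())
```

```text
2.125 [463.3812025    8.75333725 213.94032047] [ 1.79985974e+02 -1.93047718e-02  1.55912401e+02] 0.9050605873064099 [0.13920852 0.56934598 0.96994047] [-3.54569236e-01  8.22855729e+00  1.03290748e+02  2.21521003e-02
  6.84927233e+01 -6.62750910e+01]
[[254. 178.]
 [193. 225.]
 [134. 266.]]
```

View pics/w2.png

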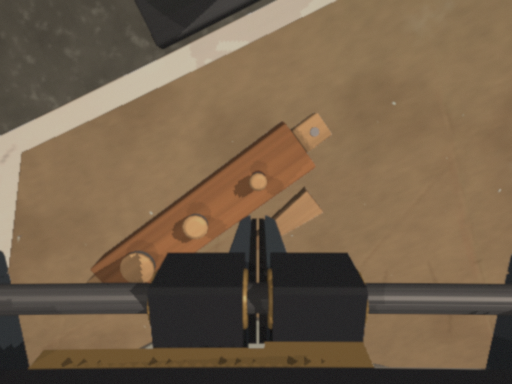

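The fingers are shut. The wrist view shows the small plug top at (258,180), the medium at (195,226) and the large at about (137,267), all close to the predictions.

Run:
```python
from h import *
s=env.state();f=env.grab_frame("wrist")
s=env.state()
p=at_z(f,[(258.5,180),(195.5,226),(137.5,267)],61,s);print(p.round(1),np.linalg.norm(np.diff(p,axis=0),axis=1))
Rt=R.from_euler('xyz',s["ee_rot"],degrees=True).as_matrix()
cmd=s["ee_pos"];print(cmd)
for q in p: print(((q-cmd)@Rt/500).round(4)); cmd=np.r_[q[:2],cmd[2]]
```

```text
[[ 468.8    8.8   61. ]
 [ 486.8  -69.    61. ]
 [ 503.2 -145.3   61. ]] [79.89709534 77.98164904]
[463.49308521   8.7711263  214.05352453]
[-0.0096  0.0043  0.3061]
[-0.0963 -0.1276  0.3061]
[-0.0922 -0.1259  0.3061]
```

>>> {"op": "send_rows", "data": {"motion": [{"tx":-0.008,"ty":0.0015,"tz":0.07,"rx":0,"ry":0,"rz":0,"gripper":1},{"tx":0,"ty":0,"tz":0.07,"rx":0,"ry":0,"rz":0,"gripper":1},{"tx":0,"ty":0,"tz":0.07,"rx":0,"ry":0,"rz":0,"gripper":1},{"tx":0,"ty":0,"tz":0.05,"rx":0,"ry":0,"rz":0,"gripper":1},{"tx":0,"ty":0,"tz":0.02,"rx":0,"ry":0,"rz":0,"gripper":1},{"tx":0,"ty":0,"tz":0,"rx":0,"ry":0,"rz":0,"gripper":1},{"tx":0,"ty":0,"tz":0,"rx":0,"ry":0,"rz":0,"gripper":1}]}}

```text
time_s: 3.1
ee_pos: [468.7, 7.0, 75.0]
ee_rot: [179.9, 0.1, 155.9]
force: [0.1, 0.6, -0.5]
gripper_width: 0.5
gripper_force: 0.0
```

Run:
```python
from h import *
save(env.grab_frame("scene"),"s3.png");f=env.grab_frame("top")
im=cv2.imread("pics/s3.png")[170:300,220:420];cv2.imwrite("pics/c3.png",cv2.resize(im,None,fx=3.5,fy=3.5,interpolation=cv2.INTER_CUBIC))
s=env.state();print(s["time_s"],s["ee_pos"],s["force"])
```

```text
3.2 [468.5788553    6.882052    74.93642826] [ 0.28817416 -1.07282064  0.96743912]
```

View pics/c3.png

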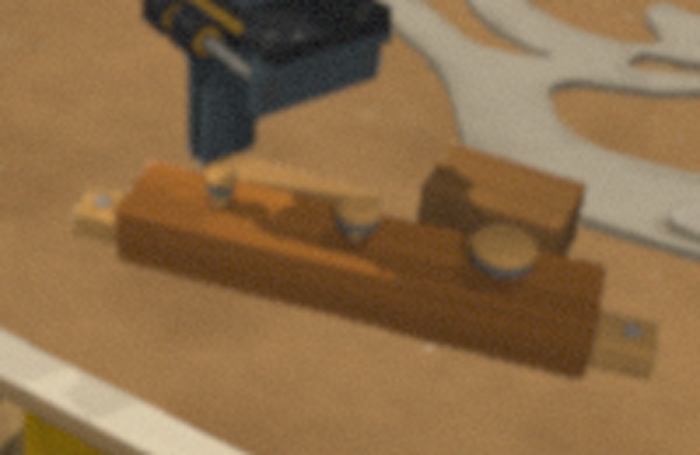

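In the crop the fingertips (about 210,155) are right over the small plug (220,180). I'll press down in small steps.

>>> {"op": "send_rows", "data": {"motion": [{"tx":0,"ty":0,"tz":0.02,"rx":0,"ry":0,"rz":0,"gripper":1},{"tx":0,"ty":0,"tz":0.004,"rx":0,"ry":0,"rz":0,"gripper":1},{"tx":0,"ty":0,"tz":0.004,"rx":0,"ry":0,"rz":0,"gripper":1},{"tx":0,"ty":0,"tz":0.004,"rx":0,"ry":0,"rz":0,"gripper":1},{"tx":0,"ty":0,"tz":0.004,"rx":0,"ry":0,"rz":0,"gripper":1},{"tx":0,"ty":0,"tz":0.004,"rx":0,"ry":0,"rz":0,"gripper":1},{"tx":0,"ty":0,"tz":0,"rx":0,"ry":0,"rz":0,"gripper":1},{"tx":0,"ty":0,"tz":0,"rx":0,"ry":0,"rz":0,"gripper":1}]}}

```text
time_s: 4.2
ee_pos: [468.1, 6.9, 53.9]
ee_rot: [180.0, 0.0, 155.8]
force: [-0.8, 0.4, 1.1]
gripper_width: 0.2
gripper_force: 0.5
```

>>> {"op": "send_rows", "data": {"motion": [{"tx":0,"ty":0,"tz":0.004,"rx":0,"ry":0,"rz":0,"gripper":1},{"tx":0,"ty":0,"tz":0.003,"rx":0,"ry":0,"rz":0,"gripper":1},{"tx":0,"ty":0,"tz":0,"rx":0,"ry":0,"rz":0,"gripper":1},{"tx":0,"ty":0,"tz":0,"rx":0,"ry":0,"rz":0,"gripper":1}]}}

```text
time_s: 4.7
ee_pos: [468.2, 6.9, 50.8]
ee_rot: [180.0, 0.0, 155.8]
force: [-0.8, 0.4, 5.1]
gripper_width: 0.9
gripper_force: 2.6
```

>>> {"op": "send_rows", "data": {"motion": [{"tx":0,"ty":0,"tz":0.003,"rx":0,"ry":0,"rz":0,"gripper":1},{"tx":0,"ty":0,"tz":0,"rx":0,"ry":0,"rz":0,"gripper":1},{"tx":0,"ty":0,"tz":0,"rx":0,"ry":0,"rz":0,"gripper":1}]}}

```text
time_s: 5.08
ee_pos: [468.3, 6.9, 49.7]
ee_rot: [180.0, 0.1, 155.8]
force: [-2.4, 0.1, 9.5]
gripper_width: 0.5
gripper_force: 4.6
```

The small plug is home: 9.5 N at z 49.7 puts its top, with the felt unpressed, at 52 mm. Next is the medium one.

>>> {"op": "send_rows", "data": {"motion": [{"tx":0,"ty":0,"tz":-0.03,"rx":0,"ry":0,"rz":0,"gripper":1},{"tx":0,"ty":0,"tz":-0.03,"rx":0,"ry":0,"rz":0,"gripper":1},{"tx":-0.032,"ty":-0.042,"tz":0,"rx":0,"ry":0,"rz":0,"gripper":1},{"tx":-0.032,"ty":-0.042,"tz":0,"rx":0,"ry":0,"rz":0,"gripper":1},{"tx":-0.031,"ty":-0.041,"tz":0,"rx":0,"ry":0,"rz":0,"gripper":1},{"tx":0,"ty":0,"tz":0,"rx":0,"ry":0,"rz":0,"gripper":1},{"tx":0,"ty":0,"tz":0,"rx":0,"ry":0,"rz":0,"gripper":1}]}}

```text
time_s: 5.95
ee_pos: [485.2, -69.2, 78.6]
ee_rot: [180.0, -0.0, 155.8]
force: [-0.1, 0.6, -0.0]
gripper_width: 0.4
gripper_force: 0.0
```

Run:
```python
from h import *
save(env.grab_frame("scene"),"s4.png")
im=cv2.imread("pics/s4.png")[170:300,220:420];cv2.imwrite("pics/c4.png",cv2.resize(im,None,fx=3.5,fy=3.5,interpolation=cv2.INTER_CUBIC))
```

```text
(no output)
```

View pics/c4.png

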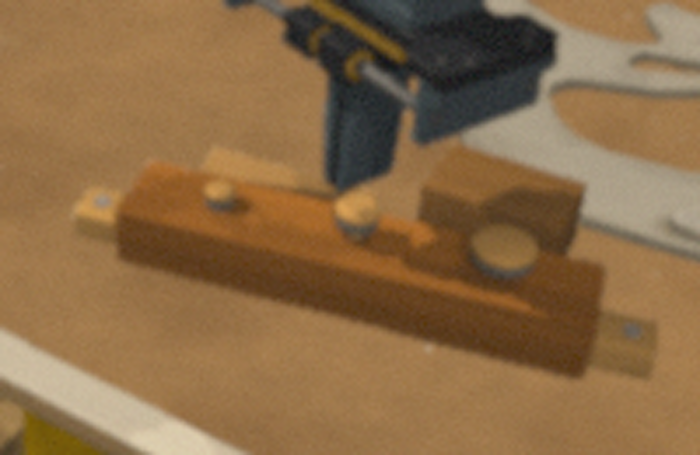

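The small plug (220,193) now sits low, with its felt on the rail. The fingertips (about 350,190) are just over the medium plug (357,210). I'll press down from z 78.6: 15 mm, then 10 mm in small steps, then a check.

>>> {"op": "send_rows", "data": {"motion": [{"tx":0,"ty":0,"tz":0.03,"rx":0,"ry":0,"rz":0,"gripper":1},{"tx":0,"ty":0,"tz":0.004,"rx":0,"ry":0,"rz":0,"gripper":1},{"tx":0,"ty":0,"tz":0.004,"rx":0,"ry":0,"rz":0,"gripper":1},{"tx":0,"ty":0,"tz":0.004,"rx":0,"ry":0,"rz":0,"gripper":1},{"tx":0,"ty":0,"tz":0.004,"rx":0,"ry":0,"rz":0,"gripper":1},{"tx":0,"ty":0,"tz":0.004,"rx":0,"ry":0,"rz":0,"gripper":1},{"tx":0,"ty":0,"tz":0.004,"rx":0,"ry":0,"rz":0,"gripper":1},{"tx":0,"ty":0,"tz":0,"rx":0,"ry":0,"rz":0,"gripper":1},{"tx":0,"ty":0,"tz":0,"rx":0,"ry":0,"rz":0,"gripper":1}]}}

```text
time_s: 7.12
ee_pos: [485.8, -69.7, 51.9]
ee_rot: [180.0, 0.0, 155.8]
force: [-0.3, 0.7, 2.3]
gripper_width: 0.6
gripper_force: 0.7
```

>>> {"op": "send_rows", "data": {"motion": [{"tx":0,"ty":0,"tz":0.002,"rx":0,"ry":0,"rz":0,"gripper":1},{"tx":0,"ty":0,"tz":0.002,"rx":0,"ry":0,"rz":0,"gripper":1},{"tx":0,"ty":0,"tz":0,"rx":0,"ry":0,"rz":0,"gripper":1},{"tx":0,"ty":0,"tz":0,"rx":0,"ry":0,"rz":0,"gripper":1}]}}

```text
time_s: 7.62
ee_pos: [485.8, -69.7, 50.5]
ee_rot: [180.0, 0.0, 155.8]
force: [-1.1, 0.6, 6.7]
gripper_width: 0.6
gripper_force: 3.3
```

>>> {"op": "send_rows", "data": {"motion": [{"tx":0,"ty":0,"tz":0.002,"rx":0,"ry":0,"rz":0,"gripper":1},{"tx":0,"ty":0,"tz":0,"rx":0,"ry":0,"rz":0,"gripper":1},{"tx":0,"ty":0,"tz":0,"rx":0,"ry":0,"rz":0,"gripper":1}]}}

```text
time_s: 8.0
ee_pos: [485.9, -69.7, 49.8]
ee_rot: [180.0, 0.1, 155.8]
force: [-1.5, 0.7, 9.1]
gripper_width: 0.2
gripper_force: 4.6
```

The medium plug is home (9.1 N at 49.8). Next is the large one.

>>> {"op": "send_rows", "data": {"motion": [{"tx":0,"ty":0,"tz":-0.03,"rx":0,"ry":0,"rz":0,"gripper":1},{"tx":0,"ty":0,"tz":-0.03,"rx":0,"ry":0,"rz":0,"gripper":1},{"tx":-0.031,"ty":-0.043,"tz":0,"rx":0,"ry":0,"rz":0,"gripper":1},{"tx":-0.031,"ty":-0.042,"tz":0,"rx":0,"ry":0,"rz":0,"gripper":1},{"tx":-0.031,"ty":-0.042,"tz":0,"rx":0,"ry":0,"rz":0,"gripper":1},{"tx":0,"ty":0,"tz":0,"rx":0,"ry":0,"rz":0,"gripper":1},{"tx":0,"ty":0,"tz":0,"rx":0,"ry":0,"rz":0,"gripper":1}]}}

```text
time_s: 8.88
ee_pos: [501.4, -146.1, 78.6]
ee_rot: [180.0, -0.1, 155.8]
force: [-0.0, -0.4, -0.6]
gripper_width: 0.3
gripper_force: 0.0
```

>>> {"op": "send_rows", "data": {"motion": [{"tx":0,"ty":0,"tz":0.03,"rx":0,"ry":0,"rz":0,"gripper":1},{"tx":0,"ty":0,"tz":0.004,"rx":0,"ry":0,"rz":0,"gripper":1},{"tx":0,"ty":0,"tz":0.004,"rx":0,"ry":0,"rz":0,"gripper":1},{"tx":0,"ty":0,"tz":0.004,"rx":0,"ry":0,"rz":0,"gripper":1},{"tx":0,"ty":0,"tz":0.004,"rx":0,"ry":0,"rz":0,"gripper":1},{"tx":0,"ty":0,"tz":0.004,"rx":0,"ry":0,"rz":0,"gripper":1},{"tx":0,"ty":0,"tz":0.004,"rx":0,"ry":0,"rz":0,"gripper":1},{"tx":0,"ty":0,"tz":0,"rx":0,"ry":0,"rz":0,"gripper":1},{"tx":0,"ty":0,"tz":0,"rx":0,"ry":0,"rz":0,"gripper":1}]}}

```text
time_s: 10.0
ee_pos: [502.2, -146.7, 51.9]
ee_rot: [180.0, 0.0, 155.8]
force: [0.2, 1.4, 2.5]
gripper_width: 0.7
gripper_force: 0.7
```

>>> {"op": "send_rows", "data": {"motion": [{"tx":0,"ty":0,"tz":0.002,"rx":0,"ry":0,"rz":0,"gripper":1},{"tx":0,"ty":0,"tz":0.002,"rx":0,"ry":0,"rz":0,"gripper":1},{"tx":0,"ty":0,"tz":0,"rx":0,"ry":0,"rz":0,"gripper":1},{"tx":0,"ty":0,"tz":0,"rx":0,"ry":0,"rz":0,"gripper":1}]}}

```text
time_s: 10.5
ee_pos: [502.2, -146.7, 50.5]
ee_rot: [180.0, 0.0, 155.8]
force: [-2.1, 0.7, 7.2]
gripper_width: 0.8
gripper_force: 3.2
```

>>> {"op": "send_rows", "data": {"motion": [{"tx":0,"ty":0,"tz":0.003,"rx":0,"ry":0,"rz":0,"gripper":1},{"tx":0,"ty":0,"tz":0,"rx":0,"ry":0,"rz":0,"gripper":1},{"tx":0,"ty":0,"tz":0,"rx":0,"ry":0,"rz":0,"gripper":1}]}}

```text
time_s: 10.88
ee_pos: [502.3, -146.8, 49.5]
ee_rot: [180.0, 0.1, 155.8]
force: [-2.2, 0.3, 9.6]
gripper_width: 0.4
gripper_force: 5.1
```

>>> {"op": "send_rows", "data": {"motion": [{"tx":0,"ty":0,"tz":-0.03,"rx":0,"ry":0,"rz":0,"gripper":1},{"tx":0,"ty":0,"tz":-0.07,"rx":0,"ry":0,"rz":0,"gripper":1},{"tx":0,"ty":0,"tz":-0.08,"rx":0,"ry":0,"rz":0,"gripper":1},{"tx":0,"ty":0,"tz":-0.08,"rx":0,"ry":0,"rz":0,"gripper":1},{"tx":0,"ty":0,"tz":0,"rx":0,"ry":0,"rz":0,"gripper":1},{"tx":0,"ty":0,"tz":0,"rx":0,"ry":0,"rz":0,"gripper":1}]}}

```text
time_s: 11.62
ee_pos: [501.5, -146.5, 178.0]
ee_rot: [-180.0, -0.0, 155.8]
force: [-0.0, -0.4, 0.6]
gripper_width: 0.2
gripper_force: 0.0
```

Run:
```python
from h import *
save(env.grab_frame("scene"),"s5.png")
im=cv2.imread("pics/s5.png")[170:300,220:420];cv2.imwrite("pics/c5.png",cv2.resize(im,None,fx=3.5,fy=3.5,interpolation=cv2.INTER_CUBIC))
```

```text
(no output)
```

View pics/c5.png

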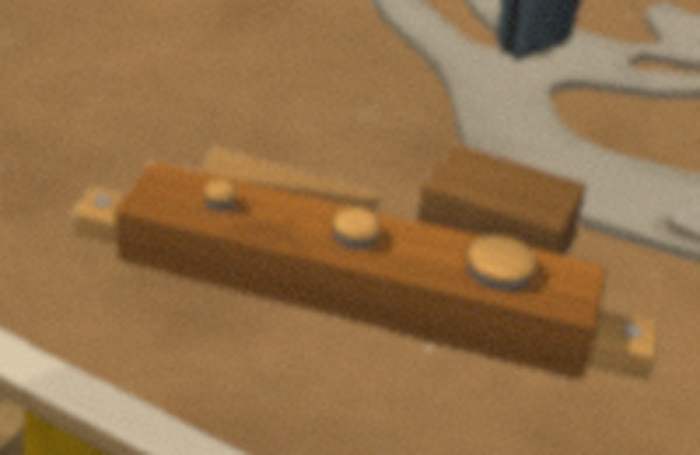

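All three plugs (220,193; 357,227; 503,262) rest on their felt. The wedge and block have not moved, and the arm is clear.

```bash
python3 -c "
from workcell import env
print(env.job_done())"
```

```text
the job is handed in; nothing more can be done
None
```

I pushed all three plugs home in order (small, medium, large) with no more than about 10 N measured, left the mallet, wedge and oak block untouched, and handed the job in at about 12 s; the hand-in returned no verdict.

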